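# Load and set the shock-mounted shipping skid

## Robot

A 6-joint arm with a two-finger parallel gripper is mounted at the origin on a cart in front of the work surface, level with it; the furniture and walls round the work are solid. World frame = base frame: x ahead of the robot, y to its left, z up, the work surface at z = 0. Lengths are in m, angles in degrees, forces in N, time in s.
With the tool pointing down it reaches from about 0.4 to 0.825 m from the base axis. Payload 7 kg.
Tool frame: the origin (TCP) lies at the very end of the fingers, on their centre line; the grasp point (between the pads) lies 19 mm behind it (r.hold_point_z is the distance from the TCP to the grasp point, in m); x points along the fingers, y is the direction in which the jaws open and shut, and the axes are right-handed (so a half turn about x gives the same grasp; the last joint's range is limited). The gripper opens to 88 mm and grips with 3 to 60 N. Pads are 19 mm wide; open, the fingers measure 130 mm over their backs; the gripper's body (78 mm by 193 mm) begins 47 mm behind the grasp point.
Start: joints at [-52.363, 20.546, 0.682, 0, -70.136, -16.507], TCP at [0.243, -0.63, 0.227] pointing down, gripper open.
Joint ranges: [-176.03, 176.03], [-82.01, 121.73], [-58.28, 71.71], [-173.87, 95.51], [-174.79, -0.11], [-173.66, 173.66]. Speed limits (degrees/s): [136.94, 136.94, 172.46, 180, 180, 180].

## Interface

Orientations are given as [roll, pitch, yaw] about the fixed x, y, z axes, in that order (R = Rz(yaw) Ry(pitch) Rx(roll)).
In Python, from plant import r gives the robot as it stands. The module is installed in compiled form; this text tells all that it offers.
- The arm moves only by the shell command python3 -m creep 'ROWS' [FORCE]. ROWS is JSON, a list of rows, each a list of 7 numbers: the turn, a rotation vector about the tool's x, y, z in rad, then the shift along the tool's x, y, z in cm, then the opening in per cent of the stroke, from 0 (shut) to 100 (fully open). In form: [[rx, ry, rz, x, y, z, fingers], ...]. A call has 1 to 8 rows; each row shifts and turns the commanded pose from where the row before left it, along the tool's axes as they then stand; what a row does not reach is not made up. A row lasts 1/10 s, in which the tool goes at most 50 mm and 8.59 degrees, less where a joint would pass 70% of its speed; a pose out of reach is approached as far as the arm can. A call is refused whole if a number of a shift passes 5 or a number of a turn 0.15, either way. A call with a gripper value outside its range is refused whole. The fingers move at their own pace and stop on an object; FORCE is the grip in N (left out, the last holds). Time passes only in rows, so rows that do not move let the fingers close. It gives the time, the measured TCP pose, the force and the opening at its end, in the units of the state.
- r.get_state(): the state, without advancing time (a new reading comes with each control period).
- r.capture(name): name is "scene" or "top" or "wrist"; returns (picture, depth): 420x560x3 uint8, blue, green, red; 420x560 float32, m along the optical axis (not along the pixel's ray), 0 where there is no reading.
- r.camera_info(name): a dict with "fovy" (degrees; the focal length in pixels is half the picture's height over the tangent of half this angle, whatever the lens; pixels are square), "cx", "cy" (the principal point, pixels), "camera_from_world" (4x4, takes a point from world to camera coordinates). Camera axes: x right, y down, z forward; pixel columns grow to the right and rows downward; lengths in m; the calibration is good to about 2 mm. The wrist camera is an equidistant fisheye: a pixel r from the principal point sees the ray r / f radians off the axis. A picture is of the moment at which its call begins: read the wrist's pose just before it. camera_info takes no time and is no camera call; for the wrist camera it gives the pose at the moment of the call.
- r.close_job(): hands the job in, once; it reports no verdict.
Trained networks look in the newest picture that a camera, given by its name, has taken for a name from the list of things; names that differ only in an ending like _2 or _b are one class to them, and where a whole thing is asked for, a point or a joint stands for the part that bears it (a point fixed in the world has none). Each returns a list of dicts, best first, with "score" (0 to 1); they miss things now and then, are a little off and sometimes report something else, mostly with a low value. They report only what shows in the picture. A call takes as long as a camera call. They do not tell look-alikes from the thing itself.
- r.look_for(query, camera): "rect" ([left, top, right, bottom] in pixels, round what is visible of it).
- r.masks_of(query, camera): "pixels" (420x560 bool, what is visible of it) and "rect" ([left, top, right, bottom] in pixels, round what is visible of it).
The state is a dict: "time_s": time; "joints": joint angles; "qd": joint speeds; "joint_torque": joint torques, N m; "tcp_pos": TCP position; "eef_rot": TCP orientation; "contact_force": force on the tool from outside, world axes, zero at the start; "moment": the same for the moment, N m; "gripper_width": finger opening in m.
Only numpy, scipy, OpenCV 4.12 (cv2) and the standard library are available. Lean on these libraries where they do the work, as an engineer would, in place of code of your own. Each camera call takes 0.05 s, during which the arm holds its last target. There are 200 camera calls.

## Task

First turn the collar on the skid's barrel to the long load mark; then, with it left there, stack all the grey parts trays that are on the bench on the skid's deck, pins fully down in the sockets, and the plywood cover board on top of them. Last, turn the collar to the mark that has as many dots as there are trays in the stack, and leave the other things on the bench where they are.

Things in the scene. Friction and masses are not known exactly. Their poses are not given: they have to be found in the camera images.
- skid: Fixed shipping skid: plywood board 128 (own x) x 300 (own y) x 16 mm with an aluminium deck on rubber mounts and, 178 mm along own +y from the deck's centre, an upright isolator barrel with a collar ring. Origin at bench level under the deck's centre, z up, own -x roughly towards the robot.
- deck (a point): Centre of the skid's deck at its rim, 40 mm above the bench. The deck has a tray's outline (104 along skid x, 88 along y) and the same corner sockets. Square on it, the first tray's origin is 30 mm above the bench, each further one (and last the cover) 40 mm higher than the one below.
- collar_center (a point): On the barrel's axis at mid-height of the collar, 46 mm above the bench. Collar: knurled dark steel ring, 60 mm across, 34 to 58 mm above the bench; take it across from above. A fixed cap 40 mm across rises through it to 68 mm; below is a fixed flange 106 mm across, top at 23.5 mm, with white marks.
- collar (a joint): Collar angle, rad, grows counterclockwise from above. Marks: 0 long bar (load), 0.45 one dot, 0.90 two, 1.35 three, 1.80 four dots; end stops 0.05 beyond. The ring's white line points at the mark: at 0.90 along skid -x, at 0 it is 0.90 rad clockwise of that. A click of about 0.08 N m between marks draws it to within about 0.05 of the nearest.
- cover: Plywood cover board 104 (own x) x 88 (own y) mm, about 0.16 kg, with four 10 mm pins like a tray's; origin under its centre at the pin tips, z up. Board from z = 10 to 19 mm; a grip bar 60 mm long (own x) and 12 mm thick stands on its middle, top at z = 50 mm. Fits either way round (half turn).
- tray_a: Grey plastic parts tray 104 (own x) x 88 (own y) mm, about 0.16 kg. Origin under its centre at the tips of its four corner pins, on which it stands; z up. Underside z = 10, floor top 14, rim 50 mm; walls 4 mm. Take it from above by the divider: 10 mm thick, along own x at y = 0, top at z = 48, a 35 mm wide space on each side. May be absent.
- tray_b: Tray like tray_a in all. Pins of trays and cover: 10 mm long, 8 mm across with round tips, at x = +-42.25, y = +-34.25 mm. Sockets: 11.5 mm square in the inside corners, open at the rim, over the pins' places. Seated, the upper tray's underside rests on the lower one's rim. Fits either way round (half turn). May be absent.
- tray_c: Tray like tray_a and tray_b in all. May be absent.
- tray_d: Tray like tray_a and tray_b in all. May be absent.
- stamp: Bystander: hand stamp 28 x 50 x 69 mm, origin under its centre. Leave alone.
- note_block: Bystander: note block 76 x 76 x 30 mm, origin under its centre. Leave alone.
- stapler: Bystander: stapler 36 x 134 x 48 mm, origin under its centre. Leave alone.
Not all that is in view belongs to the job. Several things have the shape of the cover; the one meant has the colours described above. What is shaped like the tray_c but green is not meant.

How it is judged (in metres and radians):
On the way, in this order (a step that is already met when the one before it is completed fails the run):
1. the collar is at the long load mark (value of joint collar below 0.12 rad), for 0.2 s.
2. all trays and, on top, the cover are seated on the deck, the collar still at the load mark (horizontal distance between each of tray_a, tray_b, tray_c, tray_d, cover and deck below 0.012 m and angle between each of tray_a, tray_b, tray_c, tray_d, cover's own z axis and vertical below 0.04 rad and height (world z) of each of tray_a, tray_b, tray_c, tray_d, cover above 0.022 m and angle between the x axis of each of tray_a, tray_b, tray_c, tray_d, cover and the x axis of skid, either way round below 0.12 rad and value of joint collar below 0.12 rad and (height (world z) of cover between 0.146 and 0.154 m or height (world z) of cover between 0.186 and 0.194 m)), for 0.2 s.
At the end, for the whole second after the job is handed in: All present trays and the cover form one stack on the deck: level (0.04 rad), within 12 mm of its centre, square within 0.12 rad, cover on top at 30 mm + 40 mm per tray (4 mm). Collar within 0.12 rad of the mark with as many dots as trays. At rest (horizontal distance between each of tray_a, tray_b, tray_c, tray_d, cover and deck below 0.012 m and angle between each of tray_a, tray_b, tray_c, tray_d, cover's own z axis and vertical below 0.04 rad and height (world z) of each of tray_a, tray_b, tray_c, tray_d, cover above 0.022 m and angle between the x axis of each of tray_a, tray_b, tray_c, tray_d, cover and the x axis of skid, either way round below 0.12 rad and ((height (world z) of cover between 0.146 and 0.154 m and value of joint collar between 1.23 and 1.47 rad) or (height (world z) of cover between 0.186 and 0.194 m and value of joint collar between 1.68 and 1.92 rad)) and linear speed of cover below 0.02 m/s and velocity of joint collar below 0.05 rad/s); the robot touches nothing.
It fails at once if a bystander (stamp, note block, stapler) is pushed more than 40 mm or tipped over (distance of any of stamp, note_block, stapler from where it was at the start of the episode above 0.04 m or angle between any of stamp, note_block, stapler's own z axis and vertical above 0.6 rad).
Of tray_a, tray_b, tray_c, tray_d only 3 to 4 are there at a start; the rules pass over those that are not, and their reading is None.
At some moment in a run one of tray_a, tray_b, tray_c, tray_d, cover may be knocked a few centimetres aside while the robot is not near it.
Once in a run the grip may slacken for a moment while it holds something.
It also fails if it takes over 210 s, if anything falls off the work surface, if the arm or the gripper's body presses on something with over 40 N, if the wrist force passes 120 N, or if a joint passes its speed limit or range.

## Working session

There is one attempt and no reset: what is moved stays moved. The work goes in short steps, Python scripts to look and compute and a shell command to move; the robot and the scene stay as the last step left them, time stands still between calls to the robot, and variables do not carry over. Pictures are saved under pics/ and viewed, about 12 in all and at most 16, crops included, and the job is handed in when it is done.

```bash
mkdir -p pics
cat > h.py <<'E'
import numpy as np, cv2
from plant import r
from scipy.spatial.transform import Rotation as R
def cloud(cam, d, info):
    f=210/np.tan(np.radians(info['fovy'])/2)
    v,u=np.mgrid[0:420,0:560].astype(float)
    x=u-info['cx']; y=v-info['cy']
    if cam=='wrist':
        rr=np.hypot(x,y); th=rr/f; k=np.where(rr>1e-6,np.tan(np.minimum(th,1.5))/np.maximum(rr,1e-6),1/f)
        P=np.stack([x*k*d,y*k*d,d],-1)
    else: P=np.stack([x/f*d,y/f*d,d],-1)
    T=np.linalg.inv(np.array(info['camera_from_world']))
    return P@T[:3,:3].T+T[:3,3]
def cap(cam,save=None):
    info=r.camera_info(cam); im,d=r.capture(cam)
    if save: cv2.imwrite('pics/'+save,im)
    P=cloud(cam,d,info); P[d<=0]=np.nan
    return im,d,P,info
E
python3 - <<'E'
from h import *
print(r.get_state())
for c in ['top','scene']:
    im,d,P,i=cap(c,c+'0.png'); print(c,i)
    np.savez(c+'0.npz',im=im,P=P)
    for q in ['tray_a','cover','skid','collar','stamp','note_block','stapler']:
        for m in r.masks_of(q,c):
            p=P[m['pixels']]; p=p[~np.isnan(p[:,0])]
            hi=p[p[:,2]>np.percentile(p[:,2],90)-.006] if len(p) else p
            print(q,round(m['score'],2),np.round(m['rect']),np.round(np.median(p,0),3) if len(p) else None, np.round(np.percentile(p[:,2],95),3), im[m['pixels']].mean(0).astype(int))
E
```

```text
{'time_s': 0.0, 'joints': array([-5.23616742e+01,  2.05894125e+01,  6.33091406e-01, -1.94280923e-02,
       -7.01336065e+01, -1.65079671e+01]), 'qd': array([-0.02361691,  0.03910243,  0.08206035,  0.03056199,  0.13620451,
       -0.01705794]), 'joint_torque': array([ 2.14296539e-03, -5.82722032e+01,  2.93049413e+01,  6.99694008e+00,
        6.69937843e-03, -1.22665606e-04]), 'tcp_pos': array([ 0.24314262, -0.62917188,  0.22564249]), 'eef_rot': array([ 95.02918922,  89.90823594, 116.15293144]), 'contact_force': array([ 0.27379234,  0.02762317, -0.25135535]), 'moment': array([ 0.02241107, -0.01574667,  0.00597888]), 'gripper_width': 0.08757404439078778}
top {'fovy': 46.33365626966881, 'cx': 280.0668719797025, 'cy': 203.81444199359987, 'camera_from_world': array([[-0.01384816, -0.99975604,  0.01720752, -0.02970935],
       [-0.99786619,  0.01271972, -0.06404115,  0.44174535],
       [ 0.06380665, -0.01805765, -0.99779889,  1.69609687],
       [ 0.        ,  0.        ,  0.        ,  1.        ]])}
tray_a 0.92 [340. 144. 373. 179.] [ 0.592 -0.306  0.022] 0.054 [150 154 151]
tray_a 0.89 [
[... 1189 characters left out ...]
. 187.] [ 0.601 -0.276  0.037] 0.05 [74 79 82]
tray_a 0.59 [125. 217. 172. 260.] [0.586 0.301 0.034] 0.05 [86 92 96]
cover 0.92 [120. 254. 167. 299.] [0.455 0.359 0.019] 0.049 [159 217 233]
cover 0.88 [136. 306. 199. 362.] [0.289 0.377 0.019] 0.049 [162  59 139]
cover 0.21 [311. 158. 340. 185.] [ 0.599 -0.276  0.037] 0.05 [75 81 84]
skid 0.68 [191. 181. 305. 240.] [0.557 0.039 0.018] 0.058 [137 169 182]
collar 0.67 [202. 198. 222. 218.] [0.57  0.128 0.052] 0.059 [55 58 61]
stamp 0.85 [205. 247. 220. 278.] [0.398 0.223 0.024] 0.068 [57 79 98]
note_block 0.94 [301. 207. 332. 237.] [ 0.392 -0.068  0.029] 0.031 [ 63 178 210]
stapler 0.97 [238. 229. 293. 259.] [0.387 0.083 0.03 ] 0.047 [86 50 40]
```

Run:
```python
import cv2,numpy as np
a=cv2.imread('pics/top0.png')[110:290,110:450]; cv2.imwrite('pics/v1.png',cv2.resize(a,None,fx=2.35,fy=2.35,interpolation=cv2.INTER_CUBIC)[:600,:800])
a=cv2.imread('pics/scene0.png'); cv2.imwrite('pics/v2.png',cv2.resize(a[120:400,80:453],None,fx=2.14,fy=2.14,interpolation=cv2.INTER_CUBIC))
```

```text
(no output)
```

View pics/v1.png

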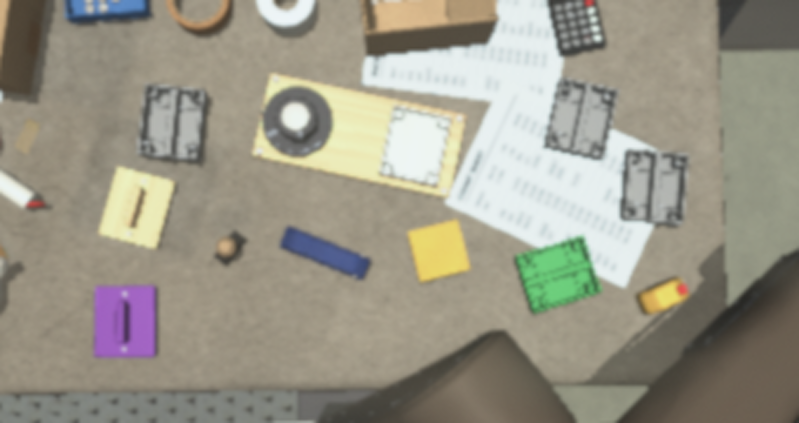

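View pics/v2.png

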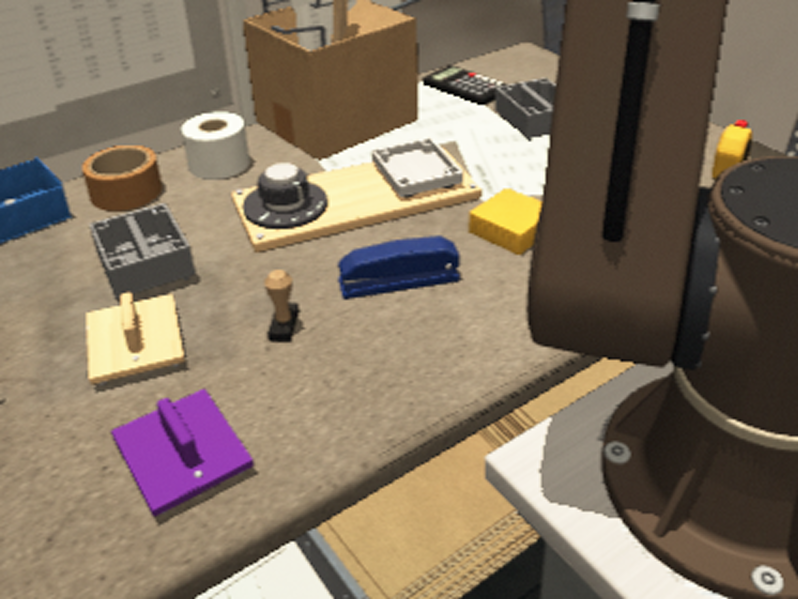

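Three grey trays show (right pair, left one), plus a green decoy, the plywood cover left at about (0.455, 0.36), and a purple decoy. The arm hides the lower right, so I'll recheck for a fourth tray after moving.

```bash
cat >> h.py <<'E'
def rect(pts):
    p=(np.asarray(pts)[:,:2]*1000).astype(np.float32); (c,s,a)=cv2.minAreaRect(p)
    if s[0]<s[1]: s=(s[1],s[0]); a+=90
    return np.round(np.array(c)/1000,4),np.round(s,0),round((a+90)%180-90,1)   # long-side angle
def clean(m,P,lo,hi):
    p=P[m]; p=p[(p[:,2]>lo)&(p[:,2]<hi)]
    if len(p)<10: return p
    c=np.median(p[:,:2],0); return p[np.hypot(*(p[:,:2]-c).T)<.09]
def frame():
    s=r.get_state(); Rm=R.from_euler('xyz',s['eef_rot'],degrees=True).as_matrix(); return s,Rm
def plan(x,y,z,phi=None):
    "shift (cm, present tool frame) first, then turn about tool x (rad)"
    s,Rm=frame(); d=Rm.T@(np.array([x,y,z])-s['tcp_pos'])*100
    cur=np.degrees(np.arctan2(Rm[1,1],Rm[0,1])); out=[np.round(d,2)]
    if phi is not None:
        t=(phi-cur+90)%180-90; out.append(('turn rx rad',round(-np.radians(t),3),'j6',round(s['joints'][5],1)))
    print('plan',out,'phi',round(cur,1),'tcp',np.round(s['tcp_pos'],4),'t',round(s['time_s'],1),'w',round(s['gripper_width'],4),'tiltx',np.round(Rm[:,0],3))
E
python3 - <<'E'
from h import *
d=np.load('top0.npz'); P=d['P']; im=d['im']
v,u=np.mgrid[0:420,0:560]
def box(l,t,r_,b): return (u>=l)&(u<=r_)&(v>=t)&(v<=b)
for n,b,lo,hi in [('tr1',(338,142,375,181),.035,.07),('tr2',(170,138,200,180),.035,.07),('tr3',(373,173,404,207),.035,.07),('cover',(150,180,188,217),.012,.06),('deck',(268,150,305,195),.035,.07),('skid',(215,137,310,197),.012,.03),('collar',(226,149,247,169),.05,.064)]:
    p=P[box(*b)]; p=p[(p[:,2]>lo)&(p[:,2]<hi)]; print(n,len(p),rect(p),np.median(p[:,2]).round(3))
plan(.58,.115,.2,0)
E
```

```text
tr1 325 (array([ 0.5895, -0.305 ]), array([106.,  89.]), -12.9) 0.048
tr2 324 (array([0.5901, 0.2965]), array([105.,  90.]), -6.4) 0.048
tr3 348 (array([ 0.4876, -0.4105]), array([105.,  92.]), -5.9) 0.048
cover 757 (array([0.4689, 0.3445]), array([111., 102.]), -15.6) 0.021
deck 179 (array([ 0.5529, -0.0594]), array([105.,  88.]), -12.8) 0.04
skid 2263 (array([0.5797, 0.0234]), array([326., 196.]), 88.5) 0.02
collar 144 (array([0.5924, 0.115 ]), array([58., 58.]), -3.7) 0.059
plan [array([ 2.66, 57.32, 58.25]), ('turn rx rad', np.float64(-1.202), 'j6', np.float64(-16.5))] phi 111.1 tcp [ 0.2433 -0.6296  0.2266] t 0.8 w 0.0878 tiltx [ 0. -0. -1.]
```

```bash
M="python3 -m creep"
$M '[[0,0,0,0,2.85,2.97,100],[0,0,0,0,2.85,2.97,100],[0,0,0,0,2.85,2.97,100],[0,0,0,0,2.85,2.97,100],[0,0,0,0,2.85,2.97,100],[0,0,0,0,2.85,2.97,100],[0,0,0,0,2.85,2.97,100],[0,0,0,0,2.85,2.97,100]]' 30
$M '[[0,0,0,0,2.85,2.97,100],[0,0,0,0,2.85,2.97,100],[0,0,0,0,2.85,2.97,100],[0,0,0,0,2.85,2.97,100],[0,0,0,0,2.85,2.97,100],[0,0,0,0,2.85,2.97,100],[0,0,0,0,2.85,2.97,100],[0,0,0,0,2.85,2.97,100]]'
$M '[[0,0,0,0,2.85,2.97,100],[0,0,0,0,2.85,2.97,100],[0,0,0,0,2.85,2.97,100],[0,0,0,0,2.85,2.97,100],[0,0,0,0,0,0,100]]'
$M '[[-0.15,0,0,0,0,0,100],[-0.15,0,0,0,0,0,100],[-0.15,0,0,0,0,0,100],[-0.15,0,0,0,0,0,100],[-0.15,0,0,0,0,0,100],[-0.15,0,0,0,0,0,100],[-0.15,0,0,0,0,0,100],[-0.15,0,0,0,0,0,100]]'
$M '[[0,0,0,0,0,0,100],[0,0,0,0,0,0,100]]'
python3 - <<'E'
from h import *
plan(.5924,.115,.2,0)
im,d,P,i=cap('wrist','w1.png'); np.savez('w1.npz',im=im,P=P)
print(i['cx'],i['cy'],i['fovy'],np.linalg.inv(i['camera_from_world']).round(3))
v=np.array([.5924,.115,.05,1]);c=i['camera_from_world']@v;f=210/np.tan(np.radians(i['fovy']/2));rr=np.hypot(*c[:2]);th=np.arctan2(rr,c[2]);print('collar px',i['cx']+c[0]/rr*th*f,i['cy']+c[1]/rr*th*f)
im,d,P,i=cap('top','top1.png')
cv2.imwrite('pics/v4.png',cv2.resize(im[110:300,290:450],None,fx=3,fy=3))
for m in r.masks_of('tray_a','top'):
  print(m['score'],m['rect'],rect(clean(m['pixels'],P,.035,.07)),im[m['pixels']].mean(0).astype(int))
E
```

```text
time_s: 1.6
tcp_pos: [0.3832, -0.3298, 0.2269]
eef_rot: [-42.4, 89.9, -21.3]
contact_force: [1.1, -0.1, -0.4]
gripper_width: 0.0878
time_s: 2.4
tcp_pos: [0.5227, -0.0312, 0.227]
eef_rot: [-9.5, 90.0, 11.7]
contact_force: [0.7, -1.0, 0.3]
gripper_width: 0.0876
time_s: 2.9
tcp_pos: [0.5936, 0.1201, 0.2258]
eef_rot: [-37.2, 90.0, -15.9]
contact_force: [-0.1, -0.2, 0.1]
gripper_width: 0.0876
time_s: 3.7
tcp_pos: [0.5917, 0.1159, 0.2267]
eef_rot: [-59.8, 90.0, 30.4]
contact_force: [-0.4, 0.9, -0.0]
gripper_width: 0.0873
time_s: 3.9
tcp_pos: [0.5918, 0.116, 0.2267]
eef_rot: [-50.3, 90.0, 39.3]
contact_force: [-0.1, -0.1, 1.2]
gripper_width: 0.0879
plan [array([ 2.67, -0.06, -0.1 ]), ('turn rx rad', np.float64(-0.007), 'j6', np.float64(-30.0))] phi 179.6 tcp [0.5918 0.116  0.2267] t 3.9 w 0.0879 tiltx [ 0.  0. -1.]
278.29229412815323 206.152163872804 65.70646984690485 [[-1.     0.007  0.001  0.591]
 [ 0.006  0.952  0.307  0.033]
 [ 0.001  0.307 -0.952  0.386]
 [ 0.     0.     0.     1.   ]]
collar px 277.03818393015774 182.47400107149014
0.91 [327.8, 207.2, 370.7, 242.6] (array([ 0.3612, -0.2643]), array([104.,  88.]), -73.3) [114 181 102]
0.74 [340.6, 146.1, 372.0, 178.7] (array([ 0.5893, -0.3043]), array([104.,  88.]), -13.1) [152 155 152]
0.65 [179.0, 156.1, 197.8, 178.6] (array([0.5675, 0.2851]), array([61., 61.]), -6.4) [130 133 132]
0.58 [375.1, 171.8, 406.2, 206.8] (array([ 0.487 , -0.4104]), array([104.,  90.]), -6.4) [144 148 145]
```

View pics/w1.png

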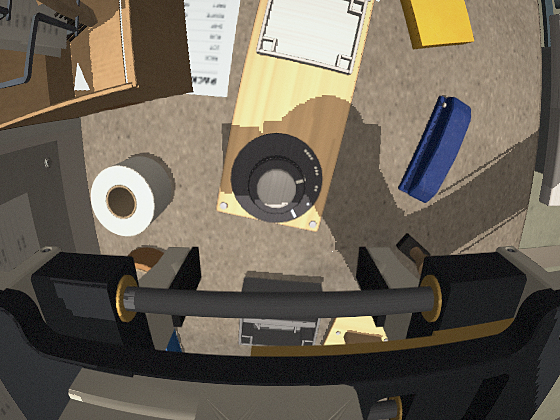

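View pics/v4.png

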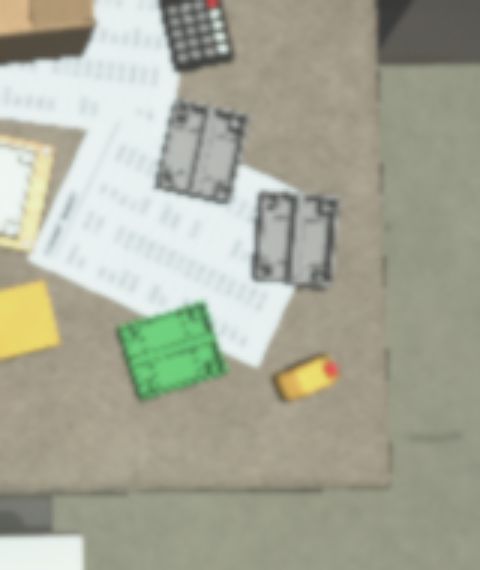

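The wrist view shows the barrel at (277,180), the long mark at (293,213), and the dot marks on its right. No fourth tray appeared where the arm had been, so there are 3 trays. I'll zoom in to read the ring line.

Run:
```python
import cv2
a=cv2.imread('pics/w1.png')[125:235,222:332]; cv2.imwrite('pics/v5.png',cv2.resize(a,(550,550),interpolation=cv2.INTER_CUBIC))
```

```text
(no output)
```

View pics/v5.png

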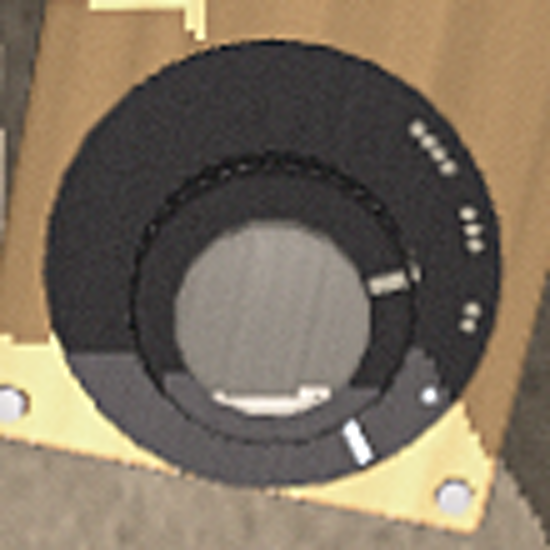

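Ring line reads about 1.35 (the three-dot mark), so it must turn 1.35 rad clockwise to load.

```bash
M="python3 -m creep"
$M '[[0,0,0,3.9,-0.06,-0.12,100],[0,0,0,3.9,0,0,100],[0,0,0,3.9,0,0,100],[0,0,0,3.9,0,0,100],[0,0,0,2.9,0,0,100],[0,0,0,1.17,0,0,100],[0,0,0,0,0,0,100]]'
$M '[[0,0,0,0,0,0,50],[0,0,0,0,0,0,50],[0,0,0,0,0,0,50],[0,0,0,0,0,0,50],[0,0,0,0,0,0,50],[0,0,0,0,0,0,50]]' 25
python3 -c "
from h import *
plan(.5924,.1148,.03,0)"
```

```text
time_s: 4.75
tcp_pos: [0.5917, 0.1145, 0.0284]
eef_rot: [119.7, 89.8, -150.5]
contact_force: [-0.3, -0.4, -0.7]
gripper_width: 0.0873
time_s: 5.35
tcp_pos: [0.5943, 0.1155, 0.0311]
eef_rot: [-73.5, 89.8, 16.4]
contact_force: [4.5, -0.1, 4.7]
gripper_width: 0.0595
plan [array([ 0.11,  0.19, -0.07]), ('turn rx rad', np.float64(-0.001), 'j6', np.float64(-29.6))] phi 179.9 tcp [0.5943 0.1155 0.0311] t 5.3 w 0.0595 tiltx [ 0.003  0.001 -1.   ]
```

```bash
M="python3 -m creep"
$M '[[0.137,0,0,0,0,0,50],[0.137,0,0,0,0,0,50],[0.137,0,0,0,0,0,50],[0.137,0,0,0,0,0,50],[0.137,0,0,0,0,0,50]]' 30
$M '[[0.137,0,0,0,0,0,50],[0.137,0,0,0,0,0,50],[0.137,0,0,0,0,0,50],[0.137,0,0,0,0,0,50],[0.137,0,0,0,0,0,50],[0,0,0,0,0,0,50],[0,0,0,0,0,0,50],[0,0,0,0,0,0,50]]'
$M '[[0,0,0,0,0,0,100],[0,0,0,0,0,0,100],[0,0,0,0,0,0,100],[0,0,0,-3,0,0,100],[0,0,0,-4,0,0,100],[0,0,0,-4,0,0,100],[0,0,0,-4,0,0,100],[0,0,0,-4,0,0,100]]'
$M '[[0,0,0,0,0,0,100],[0,0,0,0,0,0,100]]'
python3 - <<'E'
from h import *
plan(.5924,.1148,.2267,0)
im,d,P,i=cap('wrist')
T=np.array(i['camera_from_world']);f=210/np.tan(np.radians(i['fovy']/2))
def uv(p):
    c=T@np.append(p,1);rr=np.hypot(*c[:2]);th=np.arctan2(rr,c[2]);return np.array([i['cx']+c[0]/rr*th*f,i['cy']+c[1]/rr*th*f])
# rectified top view at ring height
g=np.zeros((300,300,2),np.float32)
for a in range(300):
  for b in range(300): g[a,b]=uv([.5924+(150-a)*.0004,.1148+(150-b)*.0004,.058])
o=cv2.remap(im,g[...,0],g[...,1],cv2.INTER_CUBIC); cv2.imwrite('pics/v6.png',cv2.resize(o,(450,450)))
E
```

```text
time_s: 5.85
tcp_pos: [0.5936, 0.1158, 0.0311]
eef_rot: [-24.1, 89.8, 26.3]
contact_force: [0.9, 2.7, 7.0]
gripper_width: 0.0589
time_s: 6.65
tcp_pos: [0.5932, 0.1164, 0.0311]
eef_rot: [29.7, 89.8, 41.1]
contact_force: [-2.5, 5.2, 6.5]
gripper_width: 0.0587
time_s: 7.45
tcp_pos: [0.5918, 0.1145, 0.2212]
eef_rot: [-172.0, 89.9, -160.6]
contact_force: [1.3, 0.2, -0.3]
gripper_width: 0.0877
time_s: 7.65
tcp_pos: [0.5925, 0.115, 0.2206]
eef_rot: [30.7, 89.9, 42.1]
contact_force: [-0.1, -0.2, -0.7]
gripper_width: 0.0871
plan [array([-0.61, -0.02, -0.01]), ('turn rx rad', np.float64(-1.372), 'j6', np.float64(-108.1))] phi 101.4 tcp [0.5925 0.115  0.2206] t 7.7 w 0.0871 tiltx [ 0.001  0.001 -1.   ]
```

View pics/v6.png

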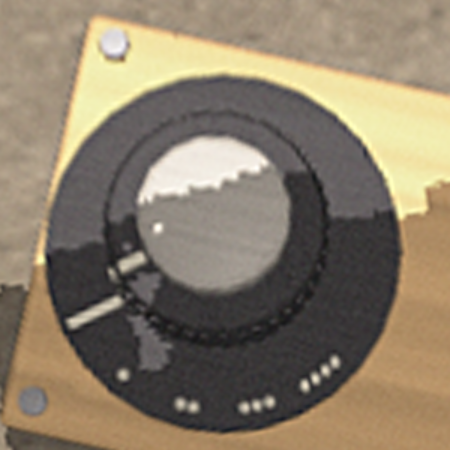

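The ring line is parallel to the load bar, so the collar is at load. Next I'll refine the deck pose from the wrist camera.

```bash
M="python3 -m creep"
$M '[[0,0,0,0,-3.26,-1.46,27],[0,0,0,0,-3.26,-1.46,27],[0,0,0,0,-3.26,-1.46,27],[0,0,0,0,-3.26,-1.46,27],[0,0,0,0,-3.26,-1.46,27],[0.141,0,0,0,0,0,27],[0.141,0,0,0,0,0,27],[0.141,0,0,0,0,0,27]]'
$M '[[0,0,0,0,0,0,27],[0,0,0,0,0,0,27]]'
python3 - <<'E'
from h import *
plan(.5901,.2965,.2267,83.6)
im,d,P,i=cap('wrist','w2.png')
p=P[(P[...,2]>.03)&(P[...,2]<.05)]; p=p[np.hypot(p[:,0]-.553,p[:,1]+.0594)<.075]; print('deck wrist',len(p),rect(p),np.median(p[:,2]))
P1=np.load('w1.npz')['P']; p=P1.reshape(-1,3); p=p[(abs(p[:,2]-.058)<.005)&(np.hypot(p[:,0]-.5924,p[:,1]-.1148)<.05)]; c,rad=cv2.minEnclosingCircle((p[:,:2]*1000).astype(np.float32)); print('ring wrist',c,rad,len(p))
im,d,P,i=cap('top')
for n,c,lo,hi in [('tr2',(.59,.2965),.035,.06),('tr1',(.589,-.305),.035,.06),('tr3',(.4875,-.4105),.035,.06),('cover',(.45,.36),.01,.03)]:
    p=P[(P[...,2]>lo)&(P[...,2]<hi)]; p=p[np.hypot(p[:,0]-c[0],p[:,1]-c[1])<.078]; print(n,len(p),rect(p))
E
```

```text
time_s: 8.5
tcp_pos: [0.552, -0.0599, 0.218]
eef_rot: [-159.1, 89.8, -172.4]
contact_force: [-0.4, 0.4, -0.6]
gripper_width: 0.0291
time_s: 8.7
tcp_pos: [0.5525, -0.0593, 0.2187]
eef_rot: [-157.9, 89.9, -170.5]
contact_force: [0.5, -0.0, 0.0]
gripper_width: 0.0241
plan [array([-0.82, 35.54, -4.1 ]), ('turn rx rad', np.float64(-0.108), 'j6', np.float64(-116.7))] phi 77.4 tcp [ 0.5525 -0.0593  0.2187] t 8.7 w 0.0241 tiltx [-0.002 -0.    -1.   ]
deck wrist 1997 (array([ 0.5537, -0.0558]), array([104.,  89.]), -12.4) 0.040128314530519626
ring wrist (593.2745971679688, 117.5459213256836) 30.96787452697754 1413
tr2 157 (array([0.5922, 0.3151]), array([109.,  56.]), -0.5)
tr1 330 (array([ 0.5897, -0.305 ]), array([107.,  89.]), -13.3)
tr3 352 (array([ 0.4872, -0.4107]), array([105.,  91.]), -5.7)
cover 692 (array([0.447 , 0.3534]), array([151., 127.]), -31.8)
```

View pics/w2.png

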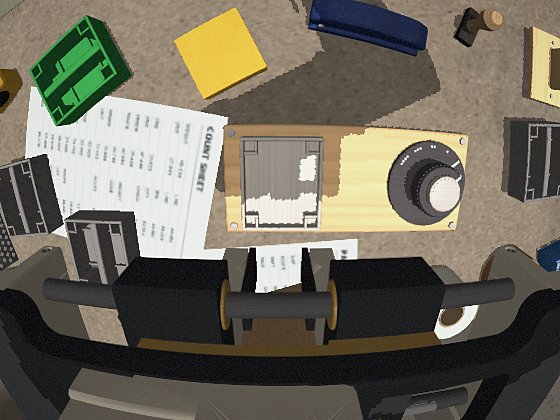

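```bash
M="python3 -m creep"
$M '[[0,0,0,0,3.98,-0.445,27],[0,0,0,0,3.98,-0.445,27],[0,0,0,0,3.98,-0.445,27],[0,0,0,0,3.98,-0.445,27],[0,0,0,0,3.98,-0.445,27],[0,0,0,0,3.98,-0.445,27],[0,0,0,0,3.98,-0.445,27],[0,0,0,0,3.98,-0.445,27]]'
$M '[[0,0,0,0,3.98,-0.445,27],[-0.108,0,0,0,0,0,27],[0,0,0,0,0,0,27],[0,0,0,0,0,0,27]]'
cat >> h.py <<'E'
def wrect(c,lo,hi,rad=.075,cam='wrist'):
    im,d,P,i=cap(cam); p=P[(P[...,2]>lo)&(P[...,2]<hi)]; p=p[np.hypot(p[:,0]-c[0],p[:,1]-c[1])<rad]; o=rect(p); print(cam,len(p),o); return o
E
python3 - <<'E'
from h import *
c,s,a=wrect((.5915,.2985),.04,.06); plan(*c,.02,a+90)
E
```

```text
time_s: 9.6
tcp_pos: [0.589, 0.2609, 0.2197]
eef_rot: [-126.8, 90.0, -139.5]
contact_force: [1.1, 0.0, -0.4]
gripper_width: 0.0237
time_s: 10.0
tcp_pos: [0.5935, 0.2987, 0.2195]
eef_rot: [-131.3, 90.0, -138.0]
contact_force: [1.0, -0.4, 0.1]
gripper_width: 0.0238
wrist 2949 (array([0.5913, 0.3005]), array([105.,  89.]), -6.1)
plan [array([19.98,  0.19, -0.25]), ('turn rx rad', np.float64(-0.012), 'j6', np.float64(-140.2))] phi 83.2 tcp [0.5936 0.2984 0.2198] t 10.1 w 0.0236 tiltx [-0. -0. -1.]
```

```bash
M="python3 -m creep"
$M '[[-0.012,0,0,3.9,0.19,-0.2,27],[0,0,0,3.9,0,0,27],[0,0,0,3.9,0,0,27],[0,0,0,3.9,0,0,27],[0,0,0,2.9,0,0,27],[0,0,0,1.5,0,0,27],[0,0,0,0,0,0,27]]'
$M '[[0,0,0,0,0,0,0],[0,0,0,0,0,0,0],[0,0,0,0,0,0,0],[0,0,0,0,0,0,0]]' 35
$M '[[0,0,0,-1,0,0,0],[0,0,0,-3,0,0,0],[0,0,0,-4,0,0,0],[0,0,0,-4,0,0,0],[0,0,0,-4,0,0,0],[0,0,0,-4,0,0,0],[0,0,0,0,0,0,0],[0,0,0,0,0,0,0]]'
python3 - <<'E'
from h import *
plan(.554,-.056,.22,77.4)
c,s,a=wrect((.592,.300),.21,.26);
E
```

```text
time_s: 10.75
tcp_pos: [0.5912, 0.2996, 0.0181]
eef_rot: [-132.6, 89.8, -138.7]
contact_force: [0.3, -0.7, 0.3]
gripper_width: 0.0236
time_s: 11.15
tcp_pos: [0.5929, 0.3018, 0.0218]
eef_rot: [42.4, 89.8, 36.4]
contact_force: [-0.5, -0.1, 5.7]
gripper_width: 0.0101
time_s: 11.95
tcp_pos: [0.5918, 0.3012, 0.2214]
eef_rot: [62.1, 89.9, 56.1]
contact_force: [-0.1, 0.4, -2.6]
gripper_width: 0.0097
plan [array([  0.07, -35.92,  -0.04]), ('turn rx rad', np.float64(0.116), 'j6', np.float64(-139.7))] phi 84.0 tcp [0.5918 0.3012 0.2214] t 11.9 w 0.0097 tiltx [ 0.001  0.002 -1.   ]
wrist 20810 (array([0.5889, 0.3026]), array([102.,  89.]), -5.9)
```

```bash
M="python3 -m creep"
$M '[[0,0,0,0,-3.99,0,0],[0,0,0,0,-3.99,0,0],[0,0,0,0,-3.99,0,0],[0,0,0,0,-3.99,0,0],[0,0,0,0,-3.99,0,0],[0,0,0,0,-3.99,0,0],[0,0,0,0,-3.99,0,0],[0,0,0,0,-3.99,0,0]]'
$M '[[0,0,0,0,-3.99,0,0],[0.116,0,0,0,0,0,0],[0,0,0,4,0,0,0],[0,0,0,4,0,0,0],[0,0,0,4,0,0,0],[0,0,0,2,0,0,0],[0,0,0,0,0,0,0],[0,0,0,0,0,0,0]]'
python3 - <<'E'
from h import *
plan(.554,-.056,.05,77.4)
im,d,P,i=cap('wrist','w3.png')
E
```

```text
time_s: 12.8
tcp_pos: [0.5572, -0.0181, 0.2183]
eef_rot: [-163.9, 89.8, -169.9]
contact_force: [1.1, 0.1, -1.6]
gripper_width: 0.0097
time_s: 13.6
tcp_pos: [0.5541, -0.0563, 0.0794]
eef_rot: [-146.8, 89.9, -159.4]
contact_force: [0.0, -0.3, -1.7]
gripper_width: 0.0099
plan [array([ 2.94,  0.03, -0.01]), ('turn rx rad', np.float64(-0.0), 'j6', np.float64(-117.0))] phi 77.4 tcp [ 0.5541 -0.0563  0.0794] t 13.6 w 0.0099 tiltx [-0.002 -0.001 -1.   ]
```

View pics/w3.png

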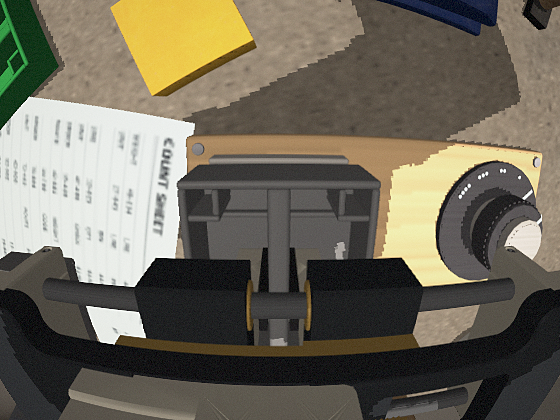

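```bash
M="python3 -m creep"
$M '[[0,0,0,1.0,0,0,0],[0,0,0,0.6,0,0,0],[0,0,0,0.5,0,0,0],[0,0,0,0.4,0,0,0],[0,0,0,0,0,0,0],[0,0,0,0,0,0,0]]'
$M '[[0,0,0,0.3,0,0,0],[0,0,0,0.1,0,0,0],[0,0,0,0,0,0,0],[0,0,0,0,0,0,0]]'
python3 -c "
from h import *
plan(.554,-.056,.0505,77.4)"
```

```text
time_s: 14.25
tcp_pos: [0.5546, -0.0561, 0.0549]
eef_rot: [-123.7, 90.0, -136.3]
contact_force: [0.4, -1.2, -1.0]
gripper_width: 0.0097
time_s: 14.65
tcp_pos: [0.5551, -0.056, 0.052]
eef_rot: [13.5, 89.9, 0.9]
contact_force: [-3.1, 1.2, 8.1]
gripper_width: 0.0094
plan [array([ 0.15, -0.02, -0.11]), ('turn rx rad', np.float64(0.0), 'j6', np.float64(-117.0))] phi 77.4 tcp [ 0.5551 -0.056   0.052 ] t 14.7 w 0.0094 tiltx [ 0.001  0.    -1.   ]
```

```bash
M="python3 -m creep"
$M '[[0,0,0,0.15,0,0,0],[0,0,0,0,0,0,0],[0,0,0,0,0,0,27],[0,0,0,0,0,0,27],[0,0,0,0,0,0,27]]'
$M '[[0,0,0,-2,0,0,27],[0,0,0,-4,0,0,27],[0,0,0,-4,0,0,27],[0,0,0,-4,0,0,27],[0,0,0,-3.5,0,0,27],[0,0,0,0,0,0,27],[0,0,0,0,0,0,27]]'
python3 - <<'E'
from h import *
im,d,P,i=cap('wrist','w4.png')
p=P[(P[...,2]>.055)&(P[...,2]<.085)]; p=p[np.hypot(p[:,0]-.554,p[:,1]+.056)<.075]; print(rect(p),np.percentile(p[:,2],[20,50,80]))
q=p[p[:,2]>.06];A=np.c_[q[:,:2]-[.554,-.056],np.ones(len(q))];
print('plane',np.linalg.lstsq(A,q[:,2],rcond=None)[0])
plan(.5895+.0012,-.305+.0025,.22,76.8)
E
```

```text
time_s: 15.15
tcp_pos: [0.5547, -0.0561, 0.0494]
eef_rot: [17.5, 90.0, 4.9]
contact_force: [0.6, 0.7, 0.4]
gripper_width: 0.023
time_s: 15.85
tcp_pos: [0.5549, -0.056, 0.2249]
eef_rot: [35.9, 89.9, 23.2]
contact_force: [-0.8, -0.4, -1.3]
gripper_width: 0.0237
(array([ 0.5533, -0.0548]), array([104.,  89.]), -12.6) [0.06940963 0.07885587 0.08054659]
plane [-0.02292891  0.00302151  0.07658089]
plan [array([  0.36, -23.25,   8.95]), ('turn rx rad', np.float64(0.01), 'j6', np.float64(-117.0))] phi 77.4 tcp [ 0.5542 -0.056   0.2237] t 15.9 w 0.0234 tiltx [-0.001  0.    -1.   ]
```

View pics/w4.png

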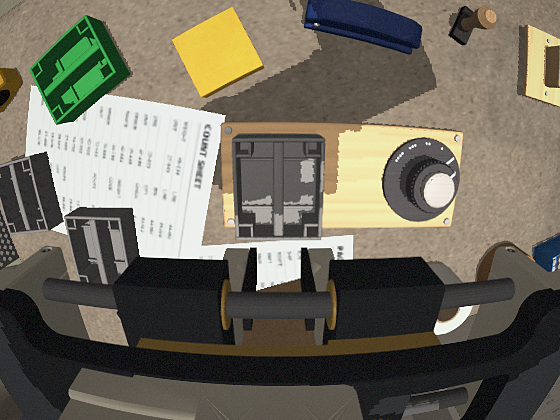

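Seated: rim at 0.080, level, ring still at load. Next, the near right tray.

```bash
M="python3 -m creep"
$M '[[0,0,0,0,-3.32,1.28,27],[0,0,0,0,-3.32,1.28,27],[0,0,0,0,-3.32,1.28,27],[0,0,0,0,-3.32,1.28,27],[0,0,0,0,-3.32,1.28,27],[0,0,0,0,-3.32,1.28,27],[0,0,0,0,-3.32,1.28,27],[0.01,0,0,0,0,0,27]]'
$M '[[0,0,0,0,0,0,27],[0,0,0,0,0,0,27]]'
python3 - <<'E'
from h import *
c,s,a=wrect((.5907,-.3025),.04,.06); plan(*(c+[.0008,-.0008]),.02,a+90)
E
```

```text
time_s: 16.7
tcp_pos: [0.5904, -0.3059, 0.2212]
eef_rot: [-172.0, 89.7, 174.6]
contact_force: [-0.4, -1.2, -1.2]
gripper_width: 0.0232
time_s: 16.9
tcp_pos: [0.5908, -0.3018, 0.2231]
eef_rot: [174.3, 89.9, 161.2]
contact_force: [-0.1, 0.1, 0.2]
gripper_width: 0.0237
wrist 2900 (array([ 0.5907, -0.302 ]), array([105.,  89.]), -13.6)
plan [array([20.36, -0.11,  0.1 ]), ('turn rx rad', np.float64(0.008), 'j6', np.float64(-92.9))] phi 76.9 tcp [ 0.591  -0.3016  0.2236] t 16.9 w 0.0238 tiltx [-0.001  0.    -1.   ]
```

```bash
M="python3 -m creep"
$M '[[0.008,0,0,3.9,-0.11,0.1,27],[0,0,0,3.9,0,0,27],[0,0,0,3.9,0,0,27],[0,0,0,3.9,0,0,27],[0,0,0,3.2,0,0,27],[0,0,0,1.5,0,0,27],[0,0,0,0,0,0,27]]'
$M '[[0,0,0,0,0,0,0],[0,0,0,0,0,0,0],[0,0,0,0,0,0,0],[0,0,0,0,0,0,0]]' 35
$M '[[0,0,0,-1,0,0,0],[0,0,0,-3,0,0,0],[0,0,0,-4,0,0,0],[0,0,0,-4,0,0,0],[0,0,0,-4,0,0,0],[0,0,0,-4,0,0,0],[0,0,0,0,0,0,0],[0,0,0,0,0,0,0]]'
python3 - <<'E'
from h import *
plan(.5545,-.056,.22,77.4)
E
```

```text
time_s: 17.65
tcp_pos: [0.5908, -0.3026, 0.0194]
eef_rot: [-179.8, 89.8, 166.6]
contact_force: [-0.4, -0.4, 0.9]
gripper_width: 0.0236
time_s: 18.05
tcp_pos: [0.5933, -0.3041, 0.0234]
eef_rot: [-3.3, 89.8, -16.9]
contact_force: [-0.3, 0.8, 6.6]
gripper_width: 0.01
time_s: 18.85
tcp_pos: [0.592, -0.3036, 0.2229]
eef_rot: [16.1, 89.9, 2.4]
contact_force: [-0.4, 0.4, -1.9]
gripper_width: 0.01
plan [array([ 0.29, 23.17, -9.49]), ('turn rx rad', np.float64(-0.019), 'j6', np.float64(-93.2))] phi 76.3 tcp [ 0.592  -0.3036  0.2229] t 18.9 w 0.01 tiltx [ 0.002  0.    -1.   ]
```

```bash
M="python3 -m creep"
$M '[[0,0,0,0,3.31,-1.35,0],[0,0,0,0,3.31,-1.35,0],[0,0,0,0,3.31,-1.35,0],[0,0,0,0,3.31,-1.35,0],[0,0,0,0,3.31,-1.35,0],[0,0,0,0,3.31,-1.35,0],[0,0,0,0,3.31,-1.35,0],[-0.019,0,0,0,0,0,0]]'
$M '[[0,0,0,4,0,0,0],[0,0,0,4,0,0,0],[0,0,0,2,0,0,0],[0,0,0,0,0,0,0],[0,0,0,0,0,0,0]]'
python3 - <<'E'
from h import *
plan(.555,-.056,.0905,77.4)
im,d,P,i=cap('wrist'); cv2.imwrite('pics/v8.png',im[100:330,150:430])
E
```

```text
time_s: 19.65
tcp_pos: [0.5532, -0.0532, 0.2201]
eef_rot: [178.8, 89.9, 166.5]
contact_force: [0.4, -0.8, -1.5]
gripper_width: 0.0096
time_s: 20.15
tcp_pos: [0.5546, -0.0568, 0.1211]
eef_rot: [-143.5, 89.9, -156.1]
contact_force: [-0.0, 0.2, -0.7]
gripper_width: 0.01
plan [array([3.06, 0.09, 0.03]), ('turn rx rad', np.float64(0.001), 'j6', np.float64(-116.9))] phi 77.4 tcp [ 0.5546 -0.0568  0.1211] t 20.1 w 0.01 tiltx [-0.002 -0.001 -1.   ]
```

```bash
M="python3 -m creep"
$M '[[0,0,0,1.0,0.08,0.03,0],[0,0,0,0.6,0,0,0],[0,0,0,0.5,0,0,0],[0,0,0,0.5,0,0,0],[0,0,0,0,0,0,0],[0,0,0,0,0,0,0]]'
$M '[[0,0,0,0.3,0,0,0],[0,0,0,0.15,0,0,0],[0,0,0,0,0,0,0],[0,0,0,0,0,0,0]]'
python3 -c "
from h import *
plan(.555,-.056,.0905,77.4)"
```

```text
time_s: 20.8
tcp_pos: [0.5553, -0.0556, 0.0953]
eef_rot: [-126.6, 90.0, -139.2]
contact_force: [0.6, 0.1, -1.8]
gripper_width: 0.0098
time_s: 21.2
tcp_pos: [0.5558, -0.0555, 0.0936]
eef_rot: [7.7, 89.9, -4.8]
contact_force: [-7.8, 3.4, 20.2]
gripper_width: 0.0097
plan [array([ 0.31, -0.06, -0.07]), ('turn rx rad', np.float64(0.002), 'j6', np.float64(-116.9))] phi 77.5 tcp [ 0.5558 -0.0555  0.0936] t 21.2 w 0.0097 tiltx [ 0.002 -0.    -1.   ]
```

```bash
M="python3 -m creep"
$M '[[0,0,0,0,0,0,27],[0,0,0,0,0,0,27],[0,0,0,0,0,0,27]]'
$M '[[0,0,0,-2,0,0,27],[0,0,0,-4,0,0,27],[0,0,0,-4,0,0,27],[0,0,0,-4,0,0,27],[0,0,0,0,0,0,27],[0,0,0,0,0,0,27]]'
python3 - <<'E'
from h import *
im,d,P,i=cap('wrist','w5.png')
p=P[(P[...,2]>.095)&(P[...,2]<.135)]; p=p[np.hypot(p[:,0]-.554,p[:,1]+.056)<.075]; print(rect(p),np.percentile(p[:,2],[20,50,80,95]))
q=p[p[:,2]>.112];A=np.c_[q[:,:2]-[.554,-.056],np.ones(len(q))];
print('plane',np.linalg.lstsq(A,q[:,2],rcond=None)[0])
plan(.4874+.001,-.4106+.0025,.22,84.1)
E
```

```text
time_s: 21.5
tcp_pos: [0.5554, -0.0556, 0.0909]
eef_rot: [21.4, 90.0, 8.8]
contact_force: [0.1, -0.2, -0.3]
gripper_width: 0.0228
time_s: 22.1
tcp_pos: [0.5557, -0.0554, 0.2316]
eef_rot: [32.4, 89.9, 19.8]
contact_force: [-0.4, 0.1, -0.3]
gripper_width: 0.0237
(array([ 0.5521, -0.0542]), array([104.,  88.]), -12.8) [0.10794522 0.11864391 0.1204508  0.1213817 ]
plane [-0.00871099  0.0006014   0.11894751]
plan [array([  1.03, -35.86,   1.18]), ('turn rx rad', np.float64(-0.116), 'j6', np.float64(-116.9))] phi 77.4 tcp [ 0.555  -0.0555  0.2304] t 22.1 w 0.0236 tiltx [-0.  0. -1.]
```

Second tray seated (rim 0.120). Third tray next.

```bash
M="python3 -m creep"
$M '[[0,0,0,0,-3.98,0.13,27],[0,0,0,0,-3.98,0.13,27],[0,0,0,0,-3.98,0.13,27],[0,0,0,0,-3.98,0.13,27],[0,0,0,0,-3.98,0.13,27],[0,0,0,0,-3.98,0.13,27],[0,0,0,0,-3.98,0.13,27],[0,0,0,0,-3.98,0.13,27]]'
$M '[[0,0,0,0.5,-3.98,0.13,27],[-0.116,0,0,0.5,0,0,27],[0,0,0,0,0,0,27],[0,0,0,0,0,0,27]]'
python3 - <<'E'
from h import *
c,s,a=wrect((.4884,-.408),.04,.06); plan(*(c+[.0008,-.0008]),.02,a+90)
E
```

```text
time_s: 22.95
tcp_pos: [0.4951, -0.3699, 0.2289]
eef_rot: [169.1, 89.8, 156.5]
contact_force: [1.9, -0.5, 1.5]
gripper_width: 0.0237
time_s: 23.35
tcp_pos: [0.4883, -0.4074, 0.2195]
eef_rot: [160.2, 89.9, 154.1]
contact_force: [-1.2, 0.3, 0.1]
gripper_width: 0.0239
wrist 2905 (array([ 0.4881, -0.4076]), array([105.,  89.]), -6.1)
plan [array([20.01, -0.13,  0.05]), ('turn rx rad', np.float64(0.001), 'j6', np.float64(-73.8))] phi 84.0 tcp [ 0.4888 -0.4072  0.2201] t 23.4 w 0.0239 tiltx [-0.001  0.001 -1.   ]
```

```bash
M="python3 -m creep"
$M '[[0,0,0,3.9,-0.13,0.05,27],[0,0,0,3.9,0,0,27],[0,0,0,3.9,0,0,27],[0,0,0,3.9,0,0,27],[0,0,0,2.9,0,0,27],[0,0,0,1.4,0,0,27],[0,0,0,0,0,0,27]]'
$M '[[0,0,0,0,0,0,0],[0,0,0,0,0,0,0],[0,0,0,0,0,0,0],[0,0,0,0,0,0,0]]' 35
$M '[[0,0,0,-1,0,0,0],[0,0,0,-3,0,0,0],[0,0,0,-4,0,0,0],[0,0,0,-4,0,0,0],[0,0,0,-4,0,0,0],[0,0,0,-4,0,0,0],[0,0,0,0,0,0,0],[0,0,0,0,0,0,0]]'
python3 - <<'E'
from h import *
plan(.555,-.056,.22,77.4)
E
```

```text
time_s: 24.1
tcp_pos: [0.4886, -0.408, 0.0203]
eef_rot: [161.5, 89.8, 155.6]
contact_force: [-1.3, 0.8, 0.5]
gripper_width: 0.0237
time_s: 24.5
tcp_pos: [0.4904, -0.4096, 0.0237]
eef_rot: [-20.6, 89.8, -26.5]
contact_force: [0.6, 2.3, 6.5]
gripper_width: 0.0098
time_s: 25.3
tcp_pos: [0.4892, -0.409, 0.2234]
eef_rot: [-6.7, 89.9, -12.6]
contact_force: [-0.4, 1.2, -3.0]
gripper_width: 0.0096
plan [array([ 0.34, 35.8 ,  2.89]), ('turn rx rad', np.float64(0.116), 'j6', np.float64(-73.5))] phi 84.1 tcp [ 0.4892 -0.409   0.2234] t 25.3 w 0.0096 tiltx [ 0.002 -0.001 -1.   ]
```

```bash
M="python3 -m creep"
$M '[[0,0,0,0,3.98,0.32,0],[0,0,0,0,3.98,0.32,0],[0,0,0,0,3.98,0.32,0],[0,0,0,0,3.98,0.32,0],[0,0,0,0,3.98,0.32,0],[0,0,0,0,3.98,0.32,0],[0,0,0,0,3.98,0.32,0],[0,0,0,0,3.98,0.32,0]]'
$M '[[0,0,0,0,3.98,0.32,0],[0.116,0,0,0,0,0,0],[0,0,0,3,0,0,0],[0,0,0,3,0,0,0],[0,0,0,0,0,0,0],[0,0,0,0,0,0,0]]'
python3 - <<'E'
from h import *
plan(.555,-.056,.1325,77.4)
E
```

```text
time_s: 26.1
tcp_pos: [0.5463, -0.0935, 0.2204]
eef_rot: [-173.6, 89.8, -179.5]
contact_force: [0.7, 0.4, -2.0]
gripper_width: 0.0095
time_s: 26.7
tcp_pos: [0.554, -0.0561, 0.1613]
eef_rot: [-147.2, 89.8, -159.8]
contact_force: [1.0, -0.1, -0.7]
gripper_width: 0.01
plan [array([2.88, 0.04, 0.1 ]), ('turn rx rad', np.float64(0.001), 'j6', np.float64(-116.9))] phi 77.4 tcp [ 0.554  -0.0561  0.1613] t 26.7 w 0.01 tiltx [-0.003 -0.001 -1.   ]
```

```bash
M="python3 -m creep"
$M '[[0,0,0,1.0,0.03,0.09,0],[0,0,0,0.6,0,0,0],[0,0,0,0.5,0,0,0],[0,0,0,0.4,0,0,0],[0,0,0,0,0,0,0],[0,0,0,0,0,0,0]]'
$M '[[0,0,0,0.3,0,0,0],[0,0,0,0.1,0,0,0],[0,0,0,0,0,0,0],[0,0,0,0,0,0,0]]'
python3 -c "
from h import *
plan(.555,-.056,.1325,77.4)"
```

```text
time_s: 27.3
tcp_pos: [0.5557, -0.0557, 0.137]
eef_rot: [-13.3, 90.0, -25.9]
contact_force: [0.6, -0.0, -1.7]
gripper_width: 0.01
time_s: 27.7
tcp_pos: [0.5561, -0.0556, 0.134]
eef_rot: [12.1, 89.9, -0.5]
contact_force: [-2.8, 0.7, 6.9]
gripper_width: 0.0096
plan [array([ 0.15, -0.06, -0.1 ]), ('turn rx rad', np.float64(0.001), 'j6', np.float64(-116.9))] phi 77.5 tcp [ 0.5561 -0.0556  0.134 ] t 27.7 w 0.0096 tiltx [ 0.001 -0.    -1.   ]
```

```bash
M="python3 -m creep"
$M '[[0,0,0,0.15,0,0,0],[0,0,0,0,0,0,0],[0,0,0,0,0,0,27],[0,0,0,0,0,0,27],[0,0,0,0,0,0,27]]'
$M '[[0,0,0,-2,0,0,27],[0,0,0,-4,0,0,27],[0,0,0,-4,0,0,27],[0,0,0,-2,0,0,27],[0,0,0,0,0,0,27],[0,0,0,0,0,0,27]]'
python3 - <<'E'
from h import *
im,d,P,i=cap('wrist','w6.png')
p=P[(P[...,2]>.13)&(P[...,2]<.18)]; p=p[np.hypot(p[:,0]-.554,p[:,1]+.056)<.075]; print(rect(p),np.percentile(p[:,2],[20,50,80,95]))
q=p[p[:,2]>.152];A=np.c_[q[:,:2]-[.554,-.056],np.ones(len(q))];
print('plane',np.linalg.lstsq(A,q[:,2],rcond=None)[0])
plan(.46,.355,.26,77)
im,d,P,i=cap('top','top2.png')
for m in r.masks_of('cover','top'):
  print(m['score'],m['rect'],rect(clean(m['pixels'],P,.012,.035)),im[m['pixels']].mean(0).astype(int))
E
```

```text
time_s: 28.2
tcp_pos: [0.5557, -0.0557, 0.1313]
eef_rot: [35.9, 90.0, 23.4]
contact_force: [-0.2, 0.2, -0.1]
gripper_width: 0.0225
time_s: 28.8
tcp_pos: [0.5556, -0.0556, 0.2512]
eef_rot: [77.4, 90.0, 64.8]
contact_force: [-1.0, 0.1, -0.0]
gripper_width: 0.0237
(array([ 0.5531, -0.0543]), array([104.,  89.]), -12.7) [0.14442893 0.15833874 0.16036088 0.16125625]
plane [-0.01168862  0.00191471  0.1589428 ]
plan [array([ -0.94,  38.01, -18.23]), ('turn rx rad', np.float64(0.008), 'j6', np.float64(-116.9))] phi 77.4 tcp [ 0.5552 -0.0556  0.2504] t 28.9 w 0.0237 tiltx [-0.001  0.    -1.   ]
0.95 [154.9, 182.0, 184.5, 214.6] (array([0.4679, 0.3521]), array([103.,  89.]), -15.9) [169 219 222]
0.83 [149.5, 228.3, 175.9, 263.6] (array([0.3006, 0.3683]), array([103.,  88.]), -0.8) [177  95 149]
```

View pics/top2.png

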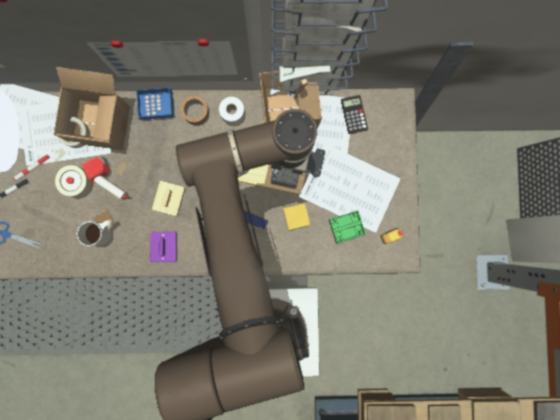

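The top view confirms the plywood cover at (169,198), the purple and green decoys left alone, and no further grey tray. Third tray seated (rim 0.160).

```bash
M="python3 -m creep"
$M '[[0,0,0,0,3.82,-1.735,27],[0,0,0,0,3.82,-1.735,27],[0,0,0,0,3.82,-1.735,27],[0,0,0,0,3.82,-1.735,27],[0,0,0,0,3.82,-1.735,27],[0,0,0,0,3.82,-1.735,27],[0,0,0,0,3.82,-1.735,27],[0,0,0,0,3.82,-1.735,27]]'
$M '[[0,0,0,0,3.82,-1.735,27],[0,0,0,0,3.82,-1.735,27],[0.058,0,0,3,0,0,27],[0,0,0,0,0,0,27],[0,0,0,0,0,0,27]]'
python3 - <<'E'
from h import *
c,s,a=wrect((.4691,.3546),.012,.03); plan(*(c+[.0008,-.0008]),.024,a+90)
im,d,P,i=cap('wrist'); p=P[(P[...,2]>.04)&(P[...,2]<.06)]; p=p[np.hypot(p[:,0]-.469,p[:,1]-.3546)<.06]; print('bar',rect(p))
E
```

```text
time_s: 29.75
tcp_pos: [0.4857, 0.2742, 0.2504]
eef_rot: [-119.9, 89.9, -132.5]
contact_force: [1.2, 0.4, 0.0]
gripper_width: 0.0238
time_s: 30.25
tcp_pos: [0.4691, 0.3541, 0.2205]
eef_rot: [-102.6, 89.8, -118.4]
contact_force: [1.1, 0.2, 1.5]
gripper_width: 0.0236
wrist 6202 (array([0.4678, 0.356 ]), array([104.,  89.]), -15.7)
plan [array([19.76,  0.08, -0.14]), ('turn rx rad', np.float64(-0.002), 'j6', np.float64(-161.9))] phi 74.2 tcp [0.4697 0.3543 0.2216] t 30.3 w 0.0236 tiltx [-0.    -0.001 -1.   ]
bar (array([0.4683, 0.3563]), array([60., 11.]), -16.0)
```

```bash
M="python3 -m creep"
$M '[[0,0,0,3.9,0.1,-0.1,30],[0,0,0,3.9,0,0,30],[0,0,0,3.9,0,0,30],[0,0,0,3.9,0,0,30],[0,0,0,2.7,0,0,30],[0,0,0,1.2,0,0,30],[0,0,0,0,0,0,30]]'
$M '[[0,0,0,0,0,0,0],[0,0,0,0,0,0,0],[0,0,0,0,0,0,0],[0,0,0,0,0,0,0]]' 35
$M '[[0,0,0,-1,0,0,0],[0,0,0,-3,0,0,0],[0,0,0,-4,0,0,0],[0,0,0,-4,0,0,0],[0,0,0,-4,0,0,0],[0,0,0,-4,0,0,0],[0,0,0,-3,0,0,0],[0,0,0,0,0,0,0]]'
python3 -m creep '[[0,0,0,0,0,0,0],[0,0,0,0,0,0,0]]'
python3 - <<'E'
from h import *
plan(.555,-.056,.25,77.4)
E
```

```text
time_s: 31.05
tcp_pos: [0.4689, 0.3554, 0.0258]
eef_rot: [-104.1, 89.9, -120.0]
contact_force: [-0.5, 0.7, 0.4]
gripper_width: 0.0262
time_s: 31.45
tcp_pos: [0.4694, 0.357, 0.0281]
eef_rot: [64.7, 89.8, 48.8]
contact_force: [-1.9, -0.9, 7.7]
gripper_width: 0.0123
time_s: 32.25
tcp_pos: [0.4701, 0.3574, 0.2623]
eef_rot: [63.6, 89.5, 47.8]
contact_force: [0.6, 0.2, -2.0]
gripper_width: 0.012
time_s: 32.45
tcp_pos: [0.4679, 0.3555, 0.2552]
eef_rot: [-126.4, 89.9, -142.2]
contact_force: [-0.2, 0.4, -2.3]
gripper_width: 0.0117
plan [array([  0.56, -37.19,  19.64]), ('turn rx rad', np.float64(-0.057), 'j6', np.float64(-162.1))] phi 74.1 tcp [0.4679 0.3555 0.2552] t 32.5 w 0.0117 tiltx [-0.002 -0.001 -1.   ]
```

```bash
M="python3 -m creep"
$M '[[0,0,0,0,-3.72,1.96,0],[0,0,0,0,-3.72,1.96,0],[0,0,0,0,-3.72,1.96,0],[0,0,0,0,-3.72,1.96,0],[0,0,0,0,-3.72,1.96,0],[0,0,0,0,-3.72,1.96,0],[0,0,0,0,-3.72,1.96,0],[0,0,0,0,-3.72,1.96,0]]'
$M '[[0,0,0,0,-3.72,1.96,0],[0,0,0,0,-3.72,1.96,0],[-0.057,0,0,0,0,0,0],[0,0,0,2.5,0,0,0],[0,0,0,2.5,0,0,0],[0,0,0,0,0,0,0],[0,0,0,0,0,0,0]]'
python3 - <<'E'
from h import *
plan(.555,-.056,.177,77.4)
im,d,P,i=cap('wrist','w7.png')
E
```

```text
time_s: 33.25
tcp_pos: [0.5374, 0.0251, 0.255]
eef_rot: [-147.7, 89.9, -163.5]
contact_force: [1.5, 1.1, -1.9]
gripper_width: 0.0118
time_s: 33.95
tcp_pos: [0.555, -0.0555, 0.2058]
eef_rot: [-145.1, 89.8, -157.7]
contact_force: [1.1, -0.1, -1.4]
gripper_width: 0.012
plan [array([ 2.88, -0.04,  0.02]), ('turn rx rad', np.float64(-0.0), 'j6', np.float64(-117.0))] phi 77.4 tcp [ 0.555  -0.0555  0.2058] t 34.0 w 0.012 tiltx [-0.002 -0.001 -1.   ]
```

View pics/w7.png

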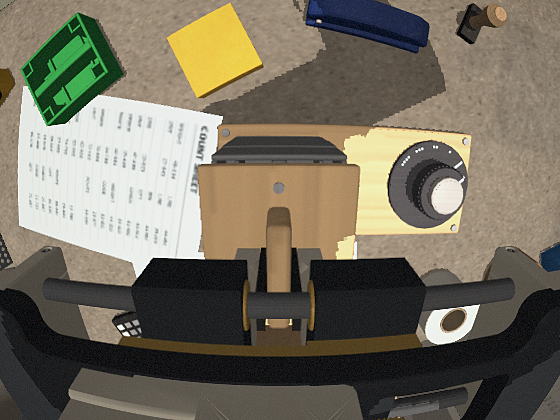

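Cover is held square above the stack.

```bash
M="python3 -m creep"
$M '[[0,0,0,1.0,0,0,0],[0,0,0,0.6,0,0,0],[0,0,0,0.5,0,0,0],[0,0,0,0.4,0,0,0],[0,0,0,0,0,0,0],[0,0,0,0,0,0,0]]'
$M '[[0,0,0,0.3,0,0,0],[0,0,0,0.1,0,0,0],[0,0,0,0,0,0,0],[0,0,0,0,0,0,0]]'
python3 -c "
from h import *
plan(.555,-.056,.177,77.4)"
```

```text
time_s: 34.6
tcp_pos: [0.5555, -0.0553, 0.1814]
eef_rot: [-91.3, 90.0, -103.9]
contact_force: [0.1, -0.3, -1.0]
gripper_width: 0.0116
time_s: 35.0
tcp_pos: [0.5558, -0.0553, 0.1784]
eef_rot: [12.4, 89.9, -0.2]
contact_force: [-1.8, 1.5, 5.5]
gripper_width: 0.0119
plan [array([ 0.14, -0.09, -0.06]), ('turn rx rad', np.float64(0.0), 'j6', np.float64(-117.0))] phi 77.4 tcp [ 0.5558 -0.0553  0.1784] t 35.0 w 0.0119 tiltx [ 0.001 -0.    -1.   ]
```

```bash
M="python3 -m creep"
$M '[[0,0,0,0.15,0,0,0],[0,0,0,0,0,0,0],[0,0,0,0,0,0,30],[0,0,0,0,0,0,30],[0,0,0,0,0,0,30]]'
$M '[[0,0,0,-2,0,0,30],[0,0,0,-4,0,0,30],[0,0,0,-4,0,0,30],[0,0,0,-2,0,0,30],[0,0,0,0,0,0,30],[0,0,0,0,0,0,30]]'
python3 - <<'E'
from h import *
im,d,P,i=cap('wrist','w8.png')
for lo,hi in [(.160,.185),(.193,.215)]:
    p=P[(P[...,2]>lo)&(P[...,2]<hi)]; p=p[np.hypot(p[:,0]-.554,p[:,1]+.056)<.075]; print(rect(p),np.percentile(p[:,2],[5,20,50,80,95]))
    A=np.c_[p[:,:2]-[.554,-.056],np.ones(len(p))]; print('plane',np.linalg.lstsq(A,p[:,2],rcond=None)[0])
plan(.594,.117,.3,50)
E
```

```text
time_s: 35.5
tcp_pos: [0.5554, -0.0553, 0.1758]
eef_rot: [-3.5, 90.0, -16.2]
contact_force: [1.0, 0.1, 0.2]
gripper_width: 0.0251
time_s: 36.1
tcp_pos: [0.5553, -0.0552, 0.2956]
eef_rot: [83.2, 90.0, 70.6]
contact_force: [0.6, 0.2, -0.8]
gripper_width: 0.0261
(array([ 0.554 , -0.0543]), array([104.,  89.]), -12.6) [0.1684442  0.16914454 0.1697659  0.17037118 0.17097074]
plane [ 0.00576063 -0.00100215  0.16968971]
(array([ 0.5553, -0.0542]), array([60., 11.]), -12.8) [0.19855445 0.19967476 0.20047425 0.20115812 0.20166993]
plane [0.00937262 0.00551407 0.20033109]
plan [array([-0.52, 17.66,  0.04]), ('turn rx rad', np.float64(0.478), 'j6', np.float64(-117.0))] phi 77.4 tcp [ 0.5549 -0.0553  0.2948] t 36.1 w 0.0264 tiltx [-0.001  0.    -1.   ]
```

View pics/w8.png

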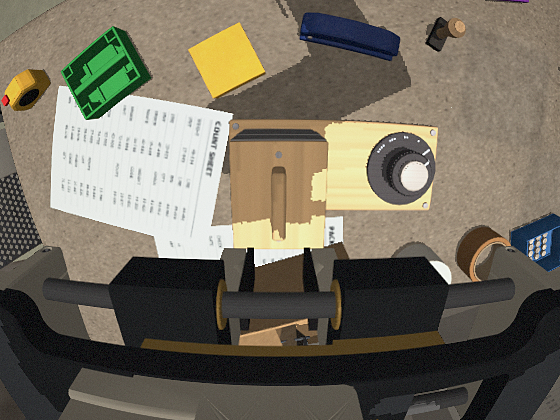

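Cover seated: board top at 0.1695 gives an origin of about 0.1505, level; collar still on load. Now the collar goes to three dots.

```bash
M="python3 -m creep"
$M '[[0,0,0,0,3.53,0,100],[0,0,0,0,3.53,0,100],[0,0,0,0,3.53,0,100],[0,0,0,0,3.53,0,100],[0,0,0,0,3.54,0,100],[0,0,0,0,0,0,100]]'
$M '[[0.12,0,0,0,0,0,100],[0.12,0,0,0,0,0,100],[0.12,0,0,0,0,0,100],[0.118,0,0,0,0,0,100],[0,0,0,0,0,0,100],[0,0,0,0,0,0,100]]'
python3 -c "
from h import *
plan(.594,.117,.0305,50)"
```

```text
time_s: 36.75
tcp_pos: [0.5941, 0.1203, 0.2932]
eef_rot: [-147.7, 89.8, -160.2]
contact_force: [0.1, -0.2, -0.5]
gripper_width: 0.0686
time_s: 37.35
tcp_pos: [0.5937, 0.1166, 0.2949]
eef_rot: [-114.1, 89.9, -154.0]
contact_force: [-0.8, -0.1, 0.1]
gripper_width: 0.0879
plan [array([2.644e+01, 9.000e-02, 2.000e-02]), ('turn rx rad', np.float64(0.003), 'j6', np.float64(-159.4))] phi 50.2 tcp [0.5937 0.1166 0.2949] t 37.4 w 0.0879 tiltx [-0.001 -0.001 -1.   ]
```

```bash
M="python3 -m creep"
$M '[[0,0,0,4,0.05,0,100],[0,0,0,4,0,0,100],[0,0,0,4,0,0,100],[0,0,0,4,0,0,100],[0,0,0,4,0,0,100],[0,0,0,3.5,0,0,100],[0,0,0,2.2,0,0,100],[0,0,0,0.7,0,0,100]]'
$M '[[0,0,0,0,0,0,100],[0,0,0,0,0,0,50],[0,0,0,0,0,0,50],[0,0,0,0,0,0,50],[0,0,0,0,0,0,50],[0,0,0,0,0,0,50],[0,0,0,0,0,0,50]]' 30
$M '[[-0.135,0,0,0,0,0,50],[-0.135,0,0,0,0,0,50],[-0.135,0,0,0,0,0,50],[-0.135,0,0,0,0,0,50],[-0.135,0,0,0,0,0,50]]'
$M '[[-0.135,0,0,0,0,0,50],[-0.135,0,0,0,0,0,50],[-0.135,0,0,0,0,0,50],[-0.135,0,0,0,0,0,50],[-0.135,0,0,0,0,0,50],[0,0,0,0,0,0,50],[0,0,0,0,0,0,50]]'
python3 -c "
from h import *
plan(.594,.117,.0305,127)"
```

```text
time_s: 38.15
tcp_pos: [0.5924, 0.1164, 0.0288]
eef_rot: [-114.1, 89.7, -154.0]
contact_force: [-0.2, -1.1, 0.7]
gripper_width: 0.0875
time_s: 38.85
tcp_pos: [0.5941, 0.117, 0.0327]
eef_rot: [-67.4, 90.0, -107.4]
contact_force: [-2.4, -1.5, 5.9]
gripper_width: 0.0592
time_s: 39.35
tcp_pos: [0.594, 0.1168, 0.0327]
eef_rot: [-115.0, 90.0, -116.0]
contact_force: [-2.9, -2.8, 5.4]
gripper_width: 0.0591
time_s: 40.05
tcp_pos: [0.5941, 0.1165, 0.0327]
eef_rot: [-144.4, 89.9, -107.0]
contact_force: [-1.7, -4.5, 4.9]
gripper_width: 0.0591
plan [array([0.22, 0.04, 0.02]), ('turn rx rad', np.float64(0.006), 'j6', np.float64(-82.3))] phi 127.4 tcp [0.5941 0.1165 0.0327] t 40.0 w 0.0591 tiltx [-0.    -0.001 -1.   ]
```

```bash
M="python3 -m creep"
$M '[[0,0,0,0,0,0,100],[0,0,0,0,0,0,100],[0,0,0,0,0,0,100],[0,0,0,-3,0,0,100],[0,0,0,-4,0,0,100],[0,0,0,-4,0,0,100],[0,0,0,-4,0,0,100],[0,0,0,-4,0,0,100]]'
$M '[[0,0,0,-4,0,0,100],[0,0,0,-3,0,0,100],[0,0,0,0,0,0,100],[0,0,0,0,0,0,100]]'
python3 - <<'E'
from h import *
plan(.594,.117,.3,127)
im,d,P,i=cap('wrist','w9.png')
for lo,hi in [(.160,.185),(.193,.215)]:
    p=P[(P[...,2]>lo)&(P[...,2]<hi)]; p=p[np.hypot(p[:,0]-.554,p[:,1]+.056)<.075]
    if len(p)>20: print(rect(p),np.percentile(p[:,2],[5,50,95]))
T=np.array(i['camera_from_world']);f=210/np.tan(np.radians(i['fovy']/2))
def uv(p):
    c=T@np.append(p,1);rr=np.hypot(*c[:2]);th=np.arctan2(rr,c[2]);return [i['cx']+c[0]/rr*th*f,i['cy']+c[1]/rr*th*f]
g=np.array([[uv([.594+(150-a)*.0004,.117+(150-b)*.0004,.05]) for b in range(300)] for a in range(300)],np.float32)
o=cv2.remap(im,g[...,0],g[...,1],cv2.INTER_CUBIC); v=np.zeros((420,980,3),np.uint8); v[:,:560]=im; v[:,560:]=cv2.resize(o,(420,420)); cv2.imwrite('pics/v10.png',cv2.resize(v,(798,342)))
E
```

```text
time_s: 40.85
tcp_pos: [0.5941, 0.1175, 0.2236]
eef_rot: [19.4, 90.0, 56.7]
contact_force: [1.8, 0.2, -0.0]
gripper_width: 0.0876
time_s: 41.25
tcp_pos: [0.5944, 0.1178, 0.2923]
eef_rot: [9.3, 89.9, 46.7]
contact_force: [-0.4, 0.3, -1.0]
gripper_width: 0.0876
plan [array([-0.77, -0.04, -0.07]), ('turn rx rad', np.float64(0.006), 'j6', np.float64(-82.3))] phi 127.3 tcp [0.5944 0.1178 0.2923] t 41.2 w 0.0876 tiltx [ 0.001  0.001 -1.   ]
(array([ 0.5545, -0.0541]), array([105.,  89.]), -12.7) [0.16823257 0.16981817 0.17172696]
(array([ 0.555 , -0.0537]), array([60., 13.]), -12.7) [0.19488648 0.20028209 0.20191384]
```

View pics/v10.png

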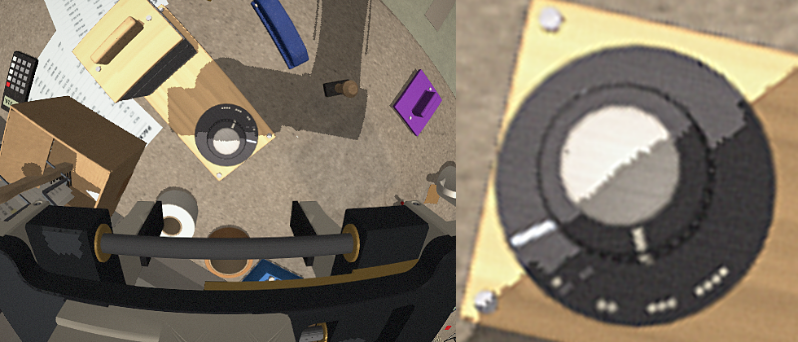

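The ring line sits on the three-dot mark, and the stack is intact and level. Handing in.

```bash
python3 -c "
from plant import r
print(r.close_job())"
```

```text
the job is handed in; nothing more can be done
None
```

I turned the collar from three dots to the long load mark and stacked the three grey trays on the deck with the plywood cover on top. I then turned the collar back to three dots and handed the job in at about 41 s; no verdict is reported.

- **Stack:** the last wrist view put the cover board's top at 0.170 m, so its origin is about 0.150 m. It was level, and its angle matched the deck's to within about 0.3°. Its centre was about 2 mm from the wrist camera's own reading of the deck.
- **Collar:** the ring line points at the three-dot mark, read from the picture to within a few degrees.
- **Clear of everything:** the gripper was open and well above the stack and collar at hand-in. I did not go near the stamp, note block, stapler, green tray or purple cover.
- **Disagreements:** the top camera read positions 2–3 mm off from the wrist camera and from touch on the collar, so I used the wrist readings. The second tray needed about 20 N to seat, against 6–8 N for the others and the cover. Its rim then read 0.120 m, which is correct.
- **Faults:** I saw no knocked part and no slackened grip. No fourth grey tray appeared in any view.

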